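# Set a sine plate to 20 degrees on a spacer block

### The job

Set the tilting sine plate to 20 degrees: stand the brass spacer block (the middle-height one of the three) upright on the red base where the raised plate's roller will come down, then lower the plate so that its roller rests on the block. Let go of everything at the end.

Things in the scene. Friction and masses are not known exactly. Their poses are not given: they have to be found in the camera images.
- brass_mid (a point): Centre of the loose brass spacer block on the bench: 45 mm long (x axis), 30 mm wide (y axis, grip across this), 41 mm high (z up); the point is 20.5 mm above its underside; 0.4 kg. It stands in any place of a row of three, 75 to 150 mm apart centre to centre, with two bystanders of the same footprint: a blue block 21 mm high and a dark steel one 60 mm high.
- sine_base: Red base, bolted down: 180 mm (x axis) by 100 mm (y), flat top 20 mm above the bench; hinge ears 36 mm high. Origin: centre of its underside, on the bench. Plate's hinge axis: along y at x = -65, z = 30 mm. At 20 degrees the roller stands over x = +48 mm, y = 0; a block centred there, within 15 mm, long side along x, carries it.
- sine_plate (a joint): Plate tilt, rad: 0 flat, 1.57 upright; start at 1.3 to 1.5. 90 mm wide, reaches 135 mm from hinge axis; working face 22 mm, underside 8 mm above the line hinge axis-roller centre. Raised, that face looks to the base's -x. Stays put above 1.0; pushed lower (1-3 N near its free edge, to the base's +x) it sinks slowly by itself till the roller is stopped. On blocks 21, 41, 60 mm: 0.176, 0.349, 0.524.
- roller (a point): Centre of the steel roller across the underside of the plate's free end: 20 mm diameter, 84 mm long along the base's y axis, 120 mm from the hinge axis.

How it is judged:
At the end, for the whole second after the job is handed in: The plate rests at 20 degrees (0.349 rad) within 2.5 degrees and does not move; the brass block stands upright on the base, its centre 20.5 mm (within 4.5 mm) above the base's top, under the roller: within 26 mm along the base's length and 45 mm across it (value of joint sine_plate between 0.305 and 0.393 rad and velocity of joint sine_plate between -0.03 and 0.03 rad/s and z of brass_mid in the frame of sine_base between 0.036 and 0.045 m and x of brass_mid in the frame of sine_base between 0.022 and 0.075 m and y of brass_mid in the frame of sine_base between -0.045 and 0.045 m and angle between brass_mid's own z axis and vertical below 0.12 rad); the robot touches nothing.
It also fails if it takes over 61 s, if anything falls off the work surface, if the arm or the gripper's body presses on something with over 40 N, if the wrist force passes 120 N, or if a joint passes its speed limit or range.

### The arm

A 7-joint arm with a two-finger parallel gripper is mounted at the origin on the work surface. World frame = base frame: x ahead of the robot, y to its left, z up, the work surface at z = 0. Lengths are in m, angles in rad, forces in N, time in s.
With the tool pointing down it reaches from about 0.35 to 0.9 m from the base axis. Payload 8.1 kg.
Tool frame: the origin (TCP) lies on the front face of the gripper's body, between the roots of the fingers; the fingertips stand 66 mm ahead of it and the grasp point (between the pads) lies 47 mm ahead of it; z points along the fingers, x is the direction in which the jaws open and shut, and the axes are right-handed (so a half turn about z gives the same grasp; the last joint's range is limited). The gripper opens to 92 mm and grips with 3 to 60 N. Pads are 19 mm wide; open, the fingers measure 130 mm over their backs; the gripper's body (75 mm by 190 mm) begins 47 mm behind the grasp point.
Start: joints at [1.233, 0.434, 0.025, 1.573, -0.012, 1.134, -0.075], TCP at [0.145, -0.608, 0.292] pointing down, gripper open.
Joint ranges: [-2.62, 2.62], [-0.44, 2.09], [-1.27, 1.32], [0.08, 2.57], [-1.32, 4.46], [0.12, 2], [-2.74, 2.74]. Speed limits (rad/s): [2.22, 2.22, 3.01, 3.01, 3.14, 3.14, 3.14].

### API

Orientations are given as a rotation vector (axis times angle).
In Python, from bench import * gives the robot as it stands.
- The arm moves only by the shell command python3 -m inch 'ROWS' [FORCE]. ROWS is JSON, a list of rows, each an object with "offset": the shift along the tool's x, y, z in units of 0.4 m (1.0 is 0.4 m), a list of three; "twist": the turn, a rotation vector about the tool's x, y, z in units of 60 degrees (1.0 is 60 degrees), a list of three; "claw": the finger opening in mm, from 0 to 91.8. A call has 1 to 8 rows; each row is the pose to reach, as a shift and turn from the pose commanded when the call began, along the tool's axes at that moment; what a row does not reach only later rows make up. A row lasts 1/12 s, in which the tool goes at most 41.7 mm and 7.16 degrees, less where a joint would pass 70% of its speed; a pose out of reach is approached as far as the arm can. A call with a number of a shift or a turn outside -1 to 1 is refused whole. A call with a gripper value outside its range is refused whole. The fingers move at their own pace and stop on an object; FORCE is the grip in N (left out, the last holds). Time passes only in rows, so rows that repeat a pose let the fingers close. It gives the time, the measured TCP pose, the force and the opening at its end, in the units of the state.
- sense(): the state, without advancing time (a new reading comes with each control period).
- camera(name): name is "scene" or "side" or "wrist"; returns a dict with "pixels" (480x640x3 uint8, red, green, blue), "fov_y" (degrees; the focal length in pixels is half the picture's height over the tangent of half this angle, whatever the lens; pixels are square), "cx", "cy" (the principal point, pixels), "distortion" ([k1, k2, p1, p2, k3] as OpenCV has them; the pictures are not rectified), "R" (3x3) and "t" (3): a world point X has camera coordinates R X + t. Camera axes: x right, y down, z forward; pixel columns grow to the right and rows downward; lengths in m; the calibration is good to about 2 mm. A picture is of the moment at which its call begins. There is no depth.
- sign_off(): hands the job in, once; it reports no verdict.
Trained networks look in a picture, given as the dict that the camera call returned (one of the last four; its "shot" number tells which), for a name from the list of things; names that differ only in an ending like _2 or _b are one class to them, and where a whole thing is asked for, a point or a joint stands for the part that bears it (a point fixed in the world has none). Each returns a list of dicts, best first, with "conf" (0 to 1); they miss things now and then, are a little off and sometimes report something else, mostly with a low value. They report only what shows in the picture. A call takes as long as a camera call.
- recognise(picture, label): "point" ([column, row] in pixels, amid what is visible of it).
- outline_of(picture, label): "pixels" (480x640 bool, what is visible of it) and "point" ([column, row] in pixels, amid what is visible of it).
The state is a dict: "t": time; "q": joint angles; "qd": joint speeds; "tau": joint torques, N m; "eef_pos": TCP position; "ee_rot": TCP orientation; "wrist_force": force on the tool from outside, world axes, zero at the start; "torque": the same for the moment, N m; "width": finger opening in m.
Only numpy, scipy, OpenCV 4.12 (cv2) and the standard library are available. Lean on these libraries where they do the work, as an engineer would, in place of code of your own. Each camera call takes 0.05 s, during which the arm holds its last target. There are 200 camera calls.

## Working session

There is one attempt and no reset: what is moved stays moved. The work goes in short steps, Python scripts to look and compute and a shell command to move; the robot and the scene stay as the last step left them, time stands still between calls to the robot, and variables do not carry over. Pictures are saved under pics/ and viewed, about 8 in all and at most 12, crops included, and the job is handed in when it is done.

```bash
mkdir -p pics; ls
python3 - <<'E'
from bench import *
import cv2,numpy as np
s=sense();print(s)
ims=[]
for n in("scene","side"):
    p=camera(n);print(n,p["fov_y"],p["cx"],p["cy"],p["distortion"],np.round(p["R"],3).tolist(),np.round(p["t"],3))
    for l in("brass_mid","sine_base","sine_plate","roller"):
        print(l,[(np.round(d["point"]),round(d["conf"],2)) for d in recognise(p,l)][:3])
    cv2.imwrite(f"pics/{n}0.png",p["pixels"][:,:,::-1])
E
```

```text
pics
{'t': 0.0, 'q': array([ 1.23342401,  0.43524742,  0.02496494,  1.57407727, -0.01158864,
        1.13401521, -0.07508282]), 'qd': array([-0.00041099,  0.001155  , -0.00070101, -0.00158685,  0.00095993,
        0.00132513, -0.00022693]), 'tau': array([ 1.13356066e-04, -6.67849231e+01,  9.84904803e-01, -3.14457178e+01,
       -6.04145718e-02,  4.27598739e-02,  1.59487986e-04]), 'eef_pos': array([ 0.14524925, -0.60747153,  0.2914373 ]), 'ee_rot': array([-2.46560035e+00,  1.94549718e+00,  2.11489707e-03]), 'wrist_force': array([-0.28454337, -0.10271629,  0.24413826]), 'torque': array([-0.00689731, -0.01810664, -0.01318921]), 'width': 0.09171847910375698}
scene 53.05582317551482 327.3061650960677 242.20014172933958 [-0.01003587  0.          0.          0.          0.        ] [[0.667, 0.745, -0.008], [0.465, -0.425, -0.776], [-0.582, 0.514, -0.63]] [-0.399 -0.178  1.127]
brass_mid [(array([362., 244.]), 0.68)]
sine_base [(array([238., 317.]), 0.85)]
sine_plate [(array([204., 284.]), 0.8)]
roller [(array([197., 284.]), 0.73)]
side 57.3828247370065 320.2712996526508 244.99064483519692 [-0.09341179  0.          0.          0.          0.        ] [[-0.145, -0.989, 0.004], [-0.791, 0.114, -0.601], [0.594, -0.09, -0.799]] [0.139 0.439 0.461]
brass_mid [(array([282., 251.]), 0.55), (array([465., 210.]), 0.27)]
sine_base [(array([426., 233.]), 0.86)]
sine_plate [(array([464., 209.]), 0.86)]
roller [(array([463., 208.]), 0.84)]
```

View pics/scene0.png

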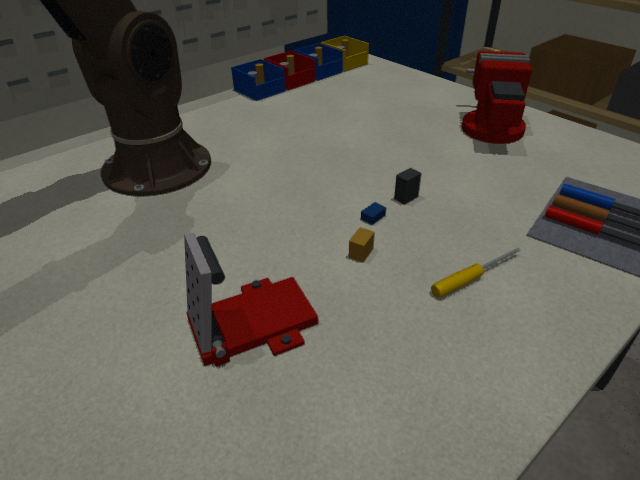

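View pics/side0.png

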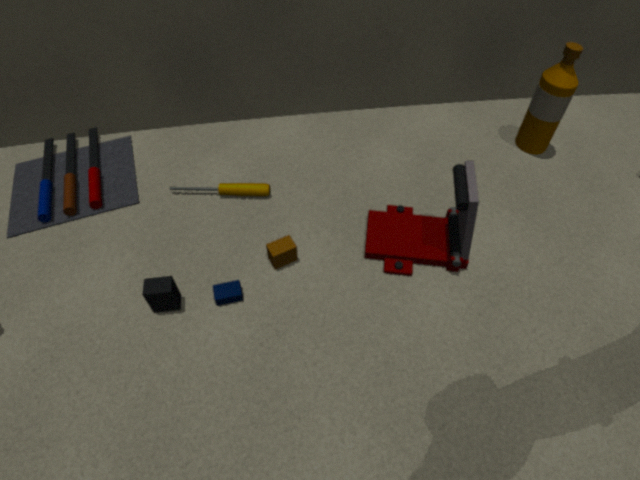

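```bash
cat > h.py <<'E'
from bench import *
import cv2,numpy as np
from scipy.optimize import minimize
def K(p):
    f=p["pixels"].shape[0]/2/np.tan(np.radians(p["fov_y"])/2)
    return np.array([[f,0,p["cx"]],[0,f,p["cy"]],[0,0,1]])
def proj(p,X):
    r=cv2.Rodrigues(np.array(p["R"],float))[0]
    return cv2.projectPoints(np.array(X,float).reshape(-1,3),r,np.array(p["t"],float),K(p),np.array(p["distortion"],float))[0][:,0]
def onz(p,uv,z):
    n=cv2.undistortPoints(np.array(uv,float).reshape(-1,1,2),K(p),np.array(p["distortion"],float))[:,0]
    R=np.array(p["R"]);c=-R.T@np.array(p["t"]); d=np.c_[n,np.ones(len(n))]@R
    return c+d*((z-c[2])/d[:,2])[:,None]
def box(x,y,yaw,L,W,z0,z1):
    c,s=np.cos(yaw),np.sin(yaw)
    return np.array([[x+c*a*L/2-s*b*W/2,y+s*a*L/2+c*b*W/2,z] for a in(-1,1) for b in(-1,1) for z in(z0,z1)])
def hullmask(p,X):
    m=np.zeros((480*4,640*4),np.uint8); cv2.fillConvexPoly(m,cv2.convexHull(np.round(proj(p,X)*4+1.5).astype(np.int32)),1)
    return cv2.resize(m.astype(np.float32),(640,480),interpolation=cv2.INTER_AREA)
def fitbox(ps,ms,x0,L,W,z0,z1):
    def cost(v):
        c=0
        for p,m in zip(ps,ms):
            h=hullmask(p,box(v[0],v[1],v[2],L,W,z0,z1)); c+=1-np.minimum(h,m).sum()/np.maximum(h,m).sum()
        return c
    best=None
    for yw in np.arange(0,np.pi,np.pi/8):
        r=minimize(cost,[x0[0],x0[1],yw],method="Nelder-Mead",options=dict(initial_simplex=[[x0[0],x0[1],yw],[x0[0]+.01,x0[1],yw],[x0[0],x0[1]+.01,yw],[x0[0],x0[1],yw+.3]],maxiter=80))
        if best is None or r.fun<best.fun: best=r
    return best
E
python3 - <<'E'
from h import *
ps=[camera("scene"),camera("side")]
ms=[outline_of(p,"brass_mid")[0]["pixels"].astype(np.float32) for p in ps]
o=[onz(p,[recognise(p,"brass_mid")[0]["point"]],.0205)[0] for p in ps];print(o)
r=fitbox(ps,ms,np.mean(o,0),.045,.03,0,.041);print("brass",r.x,r.fun)
print("base",onz(ps[0],[(293,279),(318,318)],.02),onz(ps[1],[(368,210),(366,261)],.02))
print("roller",[onz(p,[recognise(p,"roller")[0]["point"]],.15)[0] for p in ps])
# red masks -> base: upscaled crops
a=cv2.resize(ps[0]["pixels"][220:370,170:330],None,fx=2.4,fy=2.4,interpolation=2)
a=cv2.resize(ps[0]["pixels"][220:370,170:330],(400,375),interpolation=2)
b=cv2.resize(ps[1]["pixels"][150:285,350:494],(400,375),interpolation=2)
cv2.imwrite("pics/base.png",cv2.convertScaleAbs(np.hstack([a,b])[:,:,::-1],alpha=1.5))
E
```

```text
[array([0.54394201, 0.1344674 , 0.0205    ]), array([0.54502263, 0.12676351, 0.0205    ])]
brass [0.5450549  0.12915994 1.94432465] 0.15679579973220825
base [[ 0.53155114 -0.01576127  0.02      ]
 [ 0.62428292 -0.04137188  0.02      ]] [[ 0.6158297  -0.03904371  0.02      ]
 [ 0.5031779  -0.0114254   0.02      ]]
roller [array([ 0.57276981, -0.1906477 ,  0.15      ]), array([ 0.48486169, -0.14700911,  0.15      ])]
```

View pics/base.png

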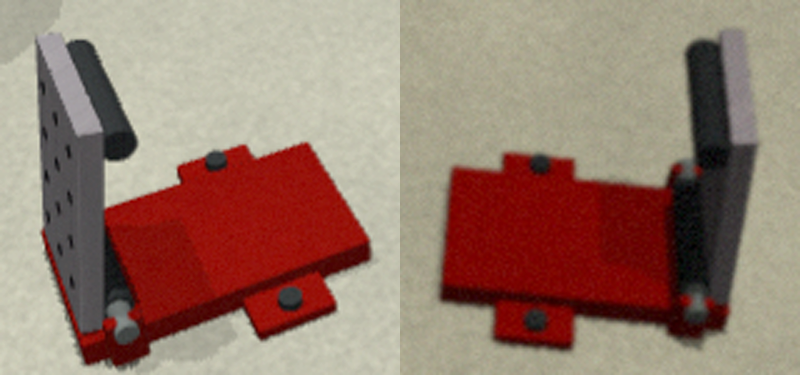

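Run:
```python
from h import *
from scipy.optimize import least_squares
ps=[camera("scene"),camera("side")]
def base2w(v,P):
    c,s=np.cos(v[2]),np.sin(v[2]);P=np.array(P,float)
    return np.c_[v[0]+c*P[:,0]-s*P[:,1],v[1]+s*P[:,0]+c*P[:,1],P[:,2]]
T=[(.09,.05,.02),(.09,-.05,.02),(.09,-.05,0),(-.09,-.05,0)]
uvA=np.array([(308,143),(370,240),(370,260),(87,363)])/2.5+(170,220)
uvB=np.array([(41,300-12),(55,167)])/2.778+(350,150)
# side: lower-left = robot side (+y), upper-left = -y ; bottom corner +y at (41,300)
TB=[(.09,.05,.02),(.09,-.05,.02),(.09,.05,0)]
uvB=np.array([(42,287),(55,167),(42,300)])/2.778+(350,150)
f=lambda v:np.r_[(proj(ps[0],base2w(v,T))-uvA).ravel(),(proj(ps[1],base2w(v,TB))-uvB).ravel()]
r=least_squares(f,[.55,-.1,1.8]);print(r.x,np.round(r.fun,1))
v=r.x
print("target",base2w(v,[(.048,0,.02)]))
im=ps[0]["pixels"][:,:,::-1].copy(),ps[1]["pixels"][:,:,::-1].copy()
out=[]
for p,i,c in zip(ps,im,((220,150),(150,350))):
    R=[]
    for th in (1.4,):
        P=lambda a,b,y:(-.065+a*np.cos(th)-b*np.sin(th),y,.03+a*np.sin(th)+b*np.cos(th))
        R+=[[P(.12,0,-.042),P(.12,0,.042)],[P(.135,.022,-.045),P(.135,.022,.045),P(.135,.008,.045),P(.135,.008,-.045),P(.135,.022,-.045)]]
    R+=[[(a*.09,b*.05,.02) for a,b in((1,1),(1,-1),(-1,-1),(-1,1),(1,1))]]
    z=2.4
    cr=cv2.convertScaleAbs(cv2.resize(i[c[0]:c[0]+165,c[1]:c[1]+166],None,fx=z,fy=z),alpha=1.5)
    for q in R: cv2.polylines(cr,[np.round((proj(p,base2w(v,q))-(c[1],c[0]))*z).astype(np.int32)],False,(0,255,0),1)
    out.append(cr)
cv2.imwrite("pics/base2.png",np.hstack(out))
bm=[outline_of(p,"brass_mid")[0]["pixels"] for p in ps]
for p,m in zip(ps,bm):
    w=fitbox([p],[m.astype(np.float32)],(.545,.129),.045,.03,0,.041);print("brass",w.x,w.fun,m.sum())
```

```text
[ 0.54686018 -0.11224564  1.2978571 ] [-1.7 -1.8 -1.  -0.6 -0.7  0.2 -1.6  1.9 -1.1 -1.7 -2.2 -1.5 -2.   0.3]
target [[ 0.55979921 -0.06602246  0.02      ]]
brass [0.54499606 0.13111536 1.91450818] 0.04448580741882324 722
brass [0.54364113 0.1278717  1.86291685] 0.07199811935424805 745
```

View pics/base2.png

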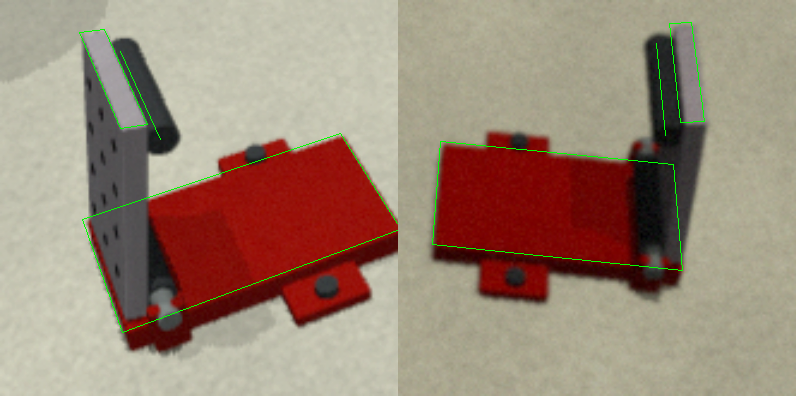

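```bash
cat >> h.py <<'E'
from scipy.spatial.transform import Rotation as Ro
def go(x,y,z,yaw):
    """offset/twist to TCP xyz, tool down, jaw at yaw (mod pi)"""
    s=sense(); R=Ro.from_rotvec(s["ee_rot"]); off=R.inv().apply(np.array([x,y,z])-s["eef_pos"])/.4
    xa=R.as_matrix()[:,0]; cur=np.arctan2(xa[1],xa[0]); dy=(yaw-cur+np.pi/2)%np.pi-np.pi/2
    T=Ro.from_euler("z",cur+dy)*Ro.from_rotvec([np.pi,0,0])
    tw=(R.inv()*T).as_rotvec()/np.radians(60)
    print("t",s["t"],"pos",np.round(s["eef_pos"],4),"jaw",round(cur,3),"q7",round(s["q"][6],2),"w",round(s["width"],4),"F",np.round(s["wrist_force"],1))
    print("offset",np.round(off,3),"twist",np.round(tw,3))
E
python3 -c "
from h import *
go(.545,.129,.27,.33)
go(.545,.129,.27,-1.3)"
```

```text
t 1.1 pos [ 0.1454 -0.6079  0.2923] jaw -1.336 q7 -0.08 w 0.0919 F [-0.5  0.5 -0.2]
offset [-1.559 -1.4    0.055] twist [-0.    -0.     1.409]
t 1.1 pos [ 0.1454 -0.6079  0.2923] jaw -1.336 q7 -0.08 w 0.0919 F [-0.5  0.5 -0.2]
offset [-1.559 -1.4    0.055] twist [ 0.    -0.    -0.034]
```

```bash
python3 -m inch '[{"offset":[-0.08,-0.07,0],"twist":[0,0,-0.12],"claw":91},{"offset":[-0.16,-0.14,0],"twist":[0,0,-0.24],"claw":91},{"offset":[-0.24,-0.21,0],"twist":[0,0,-0.35],"claw":91},{"offset":[-0.32,-0.28,0],"twist":[0,0,-0.46],"claw":91},{"offset":[-0.4,-0.35,0],"twist":[0,0,-0.57],"claw":91},{"offset":[-0.48,-0.42,0],"twist":[0,0,-0.68],"claw":91},{"offset":[-0.54,-0.49,0],"twist":[0,0,-0.79],"claw":91},{"offset":[-0.6,-0.54,0],"twist":[0,0,-0.9],"claw":91}]'; python3 -c "
from h import *
go(.545,.129,.27,.33)"
```

```text
t: 1.77
eef_pos: [0.3015, -0.3214, 0.2927]
ee_rot: [3.083, -0.602, 0.002]
wrist_force: [0.3, 0.3, -0.1]
width: 0.0908
t 1.7667 pos [ 0.3015 -0.3214  0.2927] jaw -0.386 q7 0.25 w 0.0908 F [ 0.3  0.3 -0.1]
offset [ 0.14  -1.272  0.057] twist [ 0.001 -0.001 -0.683]
```

```bash
python3 -m inch '[{"offset":[0.1,-0.9,0],"twist":[0,0,-0.5],"claw":91},{"offset":[0.1,-0.9,0],"twist":[0,0,-0.5],"claw":91},{"offset":[0.1,-0.9,0],"twist":[0,0,-0.5],"claw":91},{"offset":[0.1,-0.9,0],"twist":[0,0,-0.5],"claw":91},{"offset":[0.1,-0.9,0],"twist":[0,0,-0.5],"claw":91},{"offset":[0.1,-0.9,0],"twist":[0,0,-0.5],"claw":91},{"offset":[0.1,-0.9,0],"twist":[0,0,-0.5],"claw":91},{"offset":[0.1,-0.9,0],"twist":[0,0,-0.5],"claw":91}]'; python3 -c "
from h import *
go(.545,.129,.27,.33)"
```

```text
t: 2.43
eef_pos: [0.4613, -0.0306, 0.2926]
ee_rot: [3.135, 0.203, 0.001]
wrist_force: [1.6, -1.2, -0.1]
width: 0.0907
t 2.4333 pos [ 0.4613 -0.0306  0.2926] jaw 0.129 q7 -0.08 w 0.0907 F [ 1.6 -1.2 -0.1]
offset [ 0.259 -0.369  0.056] twist [ 0.001 -0.001 -0.192]
```

```bash
python3 -m inch '[{"offset":[0.26,-0.37,0.056],"twist":[0,0,-0.192],"claw":91},{"offset":[0.26,-0.37,0.056],"twist":[0,0,-0.192],"claw":91},{"offset":[0.26,-0.37,0.056],"twist":[0,0,-0.192],"claw":91},{"offset":[0.26,-0.37,0.056],"twist":[0,0,-0.192],"claw":91},{"offset":[0.26,-0.37,0.056],"twist":[0,0,-0.192],"claw":91},{"offset":[0.26,-0.37,0.056],"twist":[0,0,-0.192],"claw":60},{"offset":[0.26,-0.37,0.056],"twist":[0,0,-0.192],"claw":60}]'
python3 - <<'E'
from h import *
p=camera("wrist")
d=outline_of(p,"brass_mid")[0]; m=d["pixels"]; print(d["conf"],m.sum(),d["point"])
w=fitbox([p],[m.astype(np.float32)],(.545,.129),.045,.03,0,.041);print("brass",w.x,w.fun)
i=p["pixels"][:,:,::-1].copy()
cv2.polylines(i,[cv2.convexHull(np.round(proj(p,box(*w.x,.045,.03,0,.041))).astype(np.int32))],True,(0,255,0),1)
cv2.imwrite("pics/w1.png",i)
go(w.x[0],w.x[1],.12,w.x[2]-np.pi/2)
E
```

```text
t: 3.02
eef_pos: [0.5445, 0.1286, 0.2694]
ee_rot: [-3.098, -0.521, 0.001]
wrist_force: [0.7, -0.2, 0.1]
width: 0.0815
0.81 2060 [321.7, 206.4]
brass [0.54352504 0.13194947 1.9204289 ] 0.05099189281463623
t 3.1167 pos [0.5444 0.1265 0.2698] jaw 0.33 q7 -0.27 w 0.0741 F [ 1.1 -0.4  0. ]
offset [ 0.003 -0.014  0.374] twist [ 0.001  0.001 -0.019]
```

View pics/w1.png

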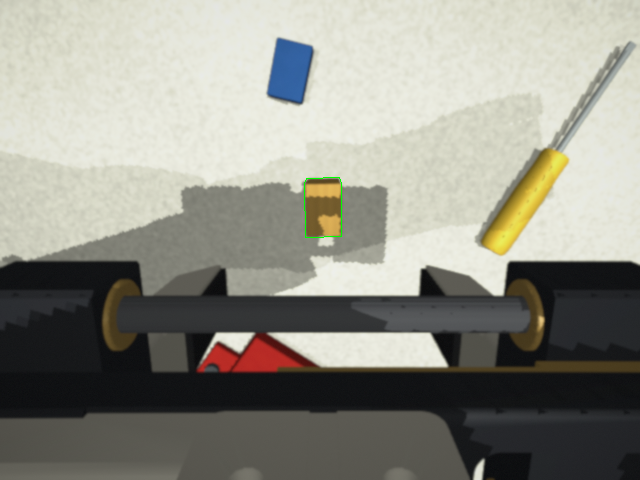

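```bash
python3 -m inch '[{"offset":[0.003,-0.013,0.1],"twist":[0,0,-0.019],"claw":60},{"offset":[0.003,-0.013,0.2],"twist":[0,0,-0.019],"claw":60},{"offset":[0.003,-0.013,0.3],"twist":[0,0,-0.019],"claw":60},{"offset":[0.003,-0.013,0.37],"twist":[0,0,-0.019],"claw":60},{"offset":[0.003,-0.013,0.43],"twist":[0,0,-0.019],"claw":60},{"offset":[0.003,-0.013,0.47],"twist":[0,0,-0.019],"claw":60},{"offset":[0.003,-0.013,0.497],"twist":[0,0,-0.019],"claw":60},{"offset":[0.003,-0.013,0.497],"twist":[0,0,-0.019],"claw":60}]'
python3 -m inch '[{"offset":[0,0,0],"twist":[0,0,0],"claw":20},{"offset":[0,0,0],"twist":[0,0,0],"claw":20},{"offset":[0,0,0],"twist":[0,0,0],"claw":20},{"offset":[0,0,0],"twist":[0,0,0],"claw":20},{"offset":[0,0,0],"twist":[0,0,0],"claw":20},{"offset":[0,0,0],"twist":[0,0,0],"claw":20},{"offset":[0,0,0],"twist":[0,0,0],"claw":20},{"offset":[0,0,0],"twist":[0,0,0],"claw":20}]' 30
python3 -c "
from h import *
go(.555,-.062,.2,-.273)"
```

```text
t: 3.78
eef_pos: [0.5432, 0.1312, 0.0695]
ee_rot: [3.093, 0.545, -0.004]
wrist_force: [-0.0, -0.5, 0.4]
width: 0.0592
t: 4.45
eef_pos: [0.5442, 0.1331, 0.0717]
ee_rot: [3.093, 0.548, 0.001]
wrist_force: [-2.7, -1.9, 7.5]
width: 0.03
t 4.45 pos [0.5442 0.1331 0.0717] jaw 0.351 q7 -0.45 w 0.03 F [-2.7 -1.9  7.5]
offset [-0.142  0.468 -0.321] twist [ 0.    -0.     0.596]
```

```bash
python3 -m inch '[{"offset":[0,0,-0.1],"twist":[0,0,0],"claw":20},{"offset":[0,0,-0.2],"twist":[0,0,0],"claw":20},{"offset":[0,0,-0.3],"twist":[0,0,0],"claw":20},{"offset":[-0.04,0.1,-0.4],"twist":[0,0,0.1],"claw":20},{"offset":[-0.08,0.2,-0.45],"twist":[0,0,0.2],"claw":20},{"offset":[-0.11,0.3,-0.45],"twist":[0,0,0.32],"claw":20},{"offset":[-0.13,0.4,-0.45],"twist":[0,0,0.43],"claw":20},{"offset":[-0.14,0.46,-0.45],"twist":[0,0,0.54],"claw":20}]'
python3 -m inch '[{"offset":[0,0.02,0],"twist":[0,0,0.05],"claw":20},{"offset":[0,0.02,0],"twist":[0,0,0.05],"claw":20}]'
python3 - <<'E'
from h import *
p=camera("wrist")
v=(.5469,-.1122,1.298)
i=p["pixels"][:,:,::-1].copy()
cv2.imwrite("pics/w2raw.png",i)
cv2.polylines(i,[np.round(proj(p,box(*v,.18,.1,.02,.02)[[0,2,6,4]])).astype(np.int32)],True,(0,255,0),1)
cv2.imwrite("pics/w2.png",i)
np.savez("w2.npz",**{k:p[k] for k in("pixels","fov_y","cx","cy","distortion","R","t")})
go(.558,-.066,.115,-.273)
E
```

```text
t: 5.12
eef_pos: [0.5539, -0.0588, 0.2521]
ee_rot: [3.122, -0.344, 0.002]
wrist_force: [1.1, -0.6, -4.0]
width: 0.03
t: 5.28
eef_pos: [0.5521, -0.07, 0.2505]
ee_rot: [3.109, -0.434, -0.001]
wrist_force: [-1.1, 0.9, -3.9]
width: 0.0298
t 5.3333 pos [ 0.5522 -0.0669  0.2506] jaw -0.271 q7 -0.46 w 0.03 F [-0.6  1.7 -3.1]
offset [ 0.014 -0.006  0.339] twist [0.001 0.001 0.002]
```

View pics/w2.png

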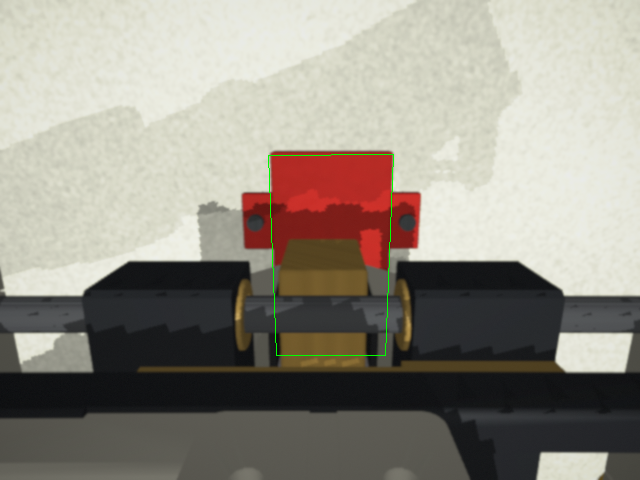

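```bash
python3 -c "
from h import *
go(.5602,-.0645,.0935,-.273)"
python3 -m inch '[{"offset":[0.018,-0.01,0.08],"twist":[0,0,0],"claw":20},{"offset":[0.018,-0.01,0.16],"twist":[0,0,0],"claw":20},{"offset":[0.018,-0.01,0.24],"twist":[0,0,0],"claw":20},{"offset":[0.018,-0.01,0.29],"twist":[0,0,0],"claw":20},{"offset":[0.018,-0.01,0.33],"twist":[0,0,0],"claw":20},{"offset":[0.018,-0.01,0.35],"twist":[0,0,0],"claw":20},{"offset":[0.018,-0.01,0.35],"twist":[0,0,0],"claw":20},{"offset":[0.018,-0.01,0.35],"twist":[0,0,0],"claw":20}]'
python3 -c "
from h import *
go(.5602,-.0645,.0925,-.273)"
```

```text
t 5.3333 pos [ 0.5522 -0.0669  0.2506] jaw -0.271 q7 -0.46 w 0.03 F [-0.6  1.7 -3.1]
offset [ 0.018 -0.012  0.393] twist [0.001 0.001 0.002]
t: 6.0
eef_pos: [0.5609, -0.0619, 0.1112]
ee_rot: [-3.114, 0.415, 0.0]
wrist_force: [0.2, 0.0, -3.2]
width: 0.0298
t 6.0 pos [ 0.5609 -0.0619  0.1112] jaw -0.265 q7 -0.56 w 0.0298 F [ 0.2  0.  -3.2]
offset [0.    0.007 0.047] twist [-0.     0.     0.008]
```

```bash
python3 -m inch '[{"offset":[0,0.005,0.02],"twist":[0,0,0.008],"claw":20},{"offset":[0,0.005,0.035],"twist":[0,0,0.008],"claw":20},{"offset":[0,0.005,0.045],"twist":[0,0,0.008],"claw":20},{"offset":[0,0.005,0.048],"twist":[0,0,0.008],"claw":20},{"offset":[0,0.005,0.048],"twist":[0,0,0.008],"claw":20}]'
python3 -c "
from h import *
go(.5602,-.0645,.0915,-.273)"
```

```text
t: 6.42
eef_pos: [0.5602, -0.0649, 0.0918]
ee_rot: [3.112, -0.431, -0.0]
wrist_force: [0.4, -0.8, -4.2]
width: 0.0299
t 6.4167 pos [ 0.5602 -0.0649  0.0918] jaw -0.275 q7 -0.58 w 0.0299 F [ 0.4 -0.8 -4.2]
offset [-0.    -0.001  0.001] twist [ 0.    -0.    -0.002]
```

```bash
python3 -m inch '[{"offset":[0,0,0.0025],"twist":[0,0,0],"claw":20},{"offset":[0,0,0.005],"twist":[0,0,0],"claw":20},{"offset":[0,0,0.005],"twist":[0,0,0],"claw":20}]'
```

```text
t: 6.67
eef_pos: [0.5603, -0.0648, 0.0916]
ee_rot: [3.111, -0.431, 0.001]
wrist_force: [-8.0, -0.8, 20.2]
width: 0.0299
```

```bash
python3 -m inch '[{"offset":[0,0,-0.003],"twist":[0,0,0],"claw":20},{"offset":[0,0,-0.003],"twist":[0,0,0],"claw":50},{"offset":[0,0,-0.003],"twist":[0,0,0],"claw":50},{"offset":[0,0,-0.003],"twist":[0,0,0],"claw":50},{"offset":[0,0,-0.003],"twist":[0,0,0],"claw":50}]'
python3 -m inch '[{"offset":[0,0,-0.03],"twist":[0,0,0],"claw":50},{"offset":[0,0,-0.1],"twist":[0,0,0],"claw":50},{"offset":[0,0,-0.18],"twist":[0,0,0],"claw":50},{"offset":[0,0,-0.28],"twist":[0,0,0],"claw":50},{"offset":[0,0,-0.38],"twist":[0,0,0],"claw":50},{"offset":[0,0,-0.46],"twist":[0,0,0],"claw":50},{"offset":[0,0,-0.5],"twist":[0,0,0],"claw":0},{"offset":[0,0,-0.5],"twist":[0,0,0],"claw":0}]'
python3 - <<'E'
from h import *
p=camera("wrist")
d=outline_of(p,"brass_mid")
for e in d[:2]:
    m=e["pixels"]
    w=fitbox([p],[m.astype(np.float32)],(.5602,-.065),.045,.03,.02,.061)
    v=(.5474,-.1103,1.298); c,s=np.cos(v[2]),np.sin(v[2]); dx,dy=w.x[:2]-v[:2]
    print(e["conf"],w.x,w.fun,"in base",c*dx+s*dy,-s*dx+c*dy)
q=camera("scene"); cv2.imwrite("pics/s2.png",np.hstack([cv2.resize(p["pixels"],(480,360)),cv2.resize(q["pixels"][200:380,150:310],(320,360))])[:,:,::-1])
go(.5,-.2,.3,-.273)
E
```

```text
t: 7.08
eef_pos: [0.5604, -0.0648, 0.0909]
ee_rot: [-3.112, 0.431, -0.0]
wrist_force: [0.2, -0.0, -0.4]
width: 0.0485
t: 7.75
eef_pos: [0.5619, -0.0644, 0.2964]
ee_rot: [-3.111, 0.431, -0.012]
wrist_force: [-0.1, -0.0, -0.4]
width: 0.0412
0.84 [ 0.56022456 -0.06517085  1.29928499] 0.033442676067352295 in base 0.04691559110792924 -0.00019138543534363492
t 7.9 pos [ 0.5597 -0.0649  0.2907] jaw -0.275 q7 -0.45 w 0.029 F [ 0.5  0.2 -1. ]
offset [-0.052  0.366 -0.023] twist [ 0.     0.    -0.002]
```

View pics/s2.png

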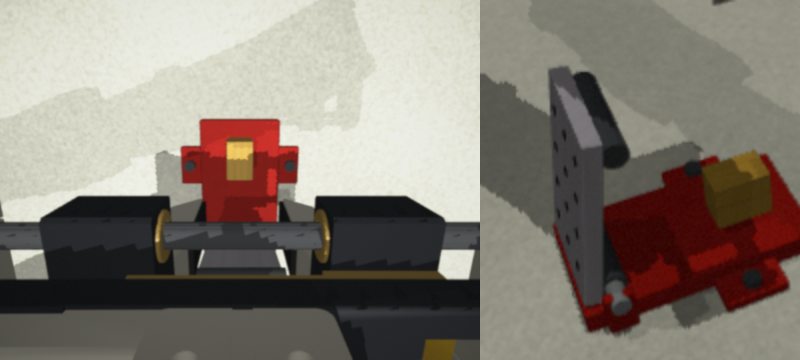

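```bash
python3 -c "
from h import *
go(.5151,-.2259,.29,-.273)"
python3 -m inch '[{"offset":[0,0.1,-0.02],"twist":[0,0,0],"claw":0},{"offset":[0,0.2,-0.02],"twist":[0,0,0],"claw":0},{"offset":[0,0.3,-0.02],"twist":[0,0,0],"claw":0},{"offset":[0,0.37,-0.02],"twist":[0,0,0],"claw":0},{"offset":[0,0.417,-0.02],"twist":[0,0,0],"claw":0},{"offset":[0,0.417,-0.02],"twist":[0,0,0],"claw":0}]'
python3 -c "
from h import *
go(.5151,-.2259,.2,-.273)"
```

```text
t 7.9 pos [ 0.5597 -0.0649  0.2907] jaw -0.275 q7 -0.45 w 0.029 F [ 0.5  0.2 -1. ]
offset [0.002 0.418 0.002] twist [ 0.     0.    -0.002]
t: 8.4
eef_pos: [0.5122, -0.2307, 0.2969]
ee_rot: [3.109, -0.442, -0.006]
wrist_force: [0.4, -0.5, 0.1]
width: 0.0006
t 8.4 pos [ 0.5122 -0.2307  0.2969] jaw -0.282 q7 -0.12 w 0.0006 F [ 0.4 -0.5  0.1]
offset [ 0.004 -0.014  0.242] twist [ 0.002  0.004 -0.009]
```

```bash
python3 -m inch '[{"offset":[0.004,0,0.08],"twist":[0,0,-0.009],"claw":0},{"offset":[0.004,0,0.16],"twist":[0,0,-0.009],"claw":0},{"offset":[0.004,0,0.22],"twist":[0,0,-0.009],"claw":0},{"offset":[0.004,0,0.24],"twist":[0,0,-0.009],"claw":0},{"offset":[0.004,0,0.24],"twist":[0,0,-0.009],"claw":0},{"offset":[0.004,0,0.24],"twist":[0,0,-0.009],"claw":0}]'
python3 - <<'E'
from h import *
go(.5474-.015*.2693,-.1103-.015*.963,.2,-.273)
p=camera("side")["pixels"][130:290,340:500];q=camera("scene")["pixels"][200:360,150:310]
cv2.imwrite("pics/p1.png",cv2.convertScaleAbs(np.hstack([cv2.resize(q,(400,400)),cv2.resize(p,(400,400))])[:,:,::-1],alpha=1.4))
E
```

```text
t: 8.9
eef_pos: [0.5166, -0.2252, 0.203]
ee_rot: [-3.113, 0.415, 0.001]
wrist_force: [0.1, 0.3, -0.6]
width: 0.0006
t 8.9 pos [ 0.5166 -0.2252  0.203 ] jaw -0.265 q7 -0.17 w 0.0006 F [ 0.1  0.3 -0.6]
offset [-0.001 -0.26   0.008] twist [-0.     0.001  0.008]
```

View pics/p1.png

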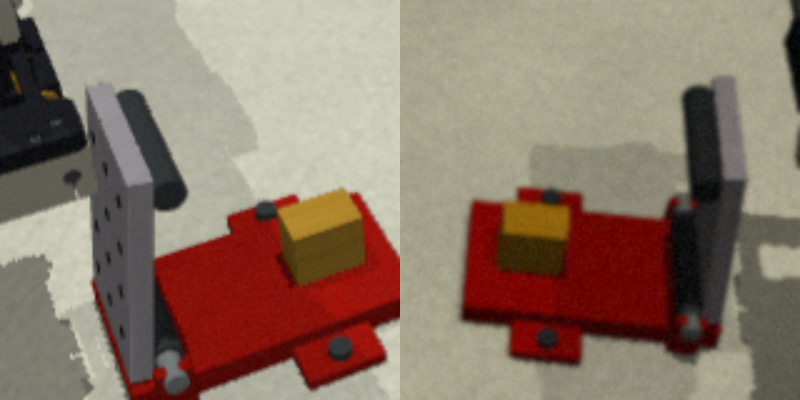

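```bash
python3 -m inch '[{"offset":[0,-0.02,0.005],"twist":[0,0,0.005],"claw":0},{"offset":[0,-0.04,0.005],"twist":[0,0,0.005],"claw":0},{"offset":[0,-0.06,0.005],"twist":[0,0,0.005],"claw":0},{"offset":[0,-0.075,0.005],"twist":[0,0,0.005],"claw":0},{"offset":[0,-0.09,0.005],"twist":[0,0,0.005],"claw":0},{"offset":[0,-0.105,0.005],"twist":[0,0,0.005],"claw":0},{"offset":[0,-0.12,0.005],"twist":[0,0,0.005],"claw":0},{"offset":[0,-0.135,0.005],"twist":[0,0,0.005],"claw":0}]'
python3 -m inch '[{"offset":[0,-0.015,0],"twist":[0,0,0],"claw":0},{"offset":[0,-0.03,0],"twist":[0,0,0],"claw":0},{"offset":[0,-0.045,0],"twist":[0,0,0],"claw":0},{"offset":[0,-0.06,0],"twist":[0,0,0],"claw":0},{"offset":[0,-0.075,0],"twist":[0,0,0],"claw":0},{"offset":[0,-0.09,0],"twist":[0,0,0],"claw":0},{"offset":[0,-0.105,0],"twist":[0,0,0],"claw":0},{"offset":[0,-0.12,0],"twist":[0,0,0],"claw":0}]'
python3 - <<'E'
from h import *
go(.5474-.015*.2693,-.1103-.015*.963,.2,-.273)
p=camera("side")["pixels"][130:290,340:500];q=camera("scene")["pixels"][200:360,150:310]
cv2.imwrite("pics/p2.png",cv2.convertScaleAbs(np.hstack([cv2.resize(q,(400,400)),cv2.resize(p,(400,400))])[:,:,::-1],alpha=1.4))
E
```

```text
t: 9.67
eef_pos: [0.5307, -0.1737, 0.2011]
ee_rot: [3.112, -0.425, 0.0]
wrist_force: [1.3, -2.9, -0.9]
width: 0.0004
t: 10.33
eef_pos: [0.5437, -0.1266, 0.201]
ee_rot: [-3.113, 0.424, -0.0]
wrist_force: [0.3, -0.8, -0.3]
width: 0.0004
t 10.3333 pos [ 0.5437 -0.1266  0.201 ] jaw -0.271 q7 -0.37 w 0.0004 F [ 0.3 -0.8 -0.3]
offset [-0.002 -0.004  0.003] twist [-0.    -0.     0.002]
```

View pics/p2.png

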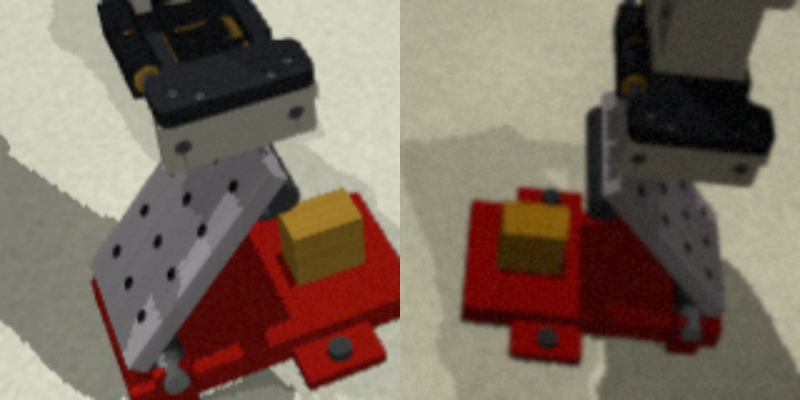

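```bash
python3 -m inch '[{"offset":[0,-0.015,0],"twist":[0,0,0],"claw":0},{"offset":[0,-0.03,0],"twist":[0,0,0],"claw":0},{"offset":[0,-0.045,0],"twist":[0,0,0],"claw":0},{"offset":[0,-0.045,0],"twist":[0,0,0],"claw":0}]'
python3 -m inch '[{"offset":[0,-0.04,-0.04],"twist":[0,0,0],"claw":0},{"offset":[0,-0.03,-0.1],"twist":[0,0,0],"claw":0},{"offset":[0,0,-0.18],"twist":[0,0,0],"claw":0},{"offset":[0,0.1,-0.25],"twist":[0,0,0],"claw":0},{"offset":[0,0.2,-0.3],"twist":[0,0,0],"claw":0},{"offset":[0,0.3,-0.3],"twist":[0,0,0],"claw":0},{"offset":[0,0.35,-0.3],"twist":[0,0,0],"claw":0},{"offset":[0,0.35,-0.3],"twist":[0,0,0],"claw":0}]'
for i in 1 2 3 4; do python3 -m inch '[{"offset":[0,0,0],"twist":[0,0,0],"claw":0},{"offset":[0,0,0],"twist":[0,0,0],"claw":0},{"offset":[0,0,0],"twist":[0,0,0],"claw":0},{"offset":[0,0,0],"twist":[0,0,0],"claw":0},{"offset":[0,0,0],"twist":[0,0,0],"claw":0},{"offset":[0,0,0],"twist":[0,0,0],"claw":0},{"offset":[0,0,0],"twist":[0,0,0],"claw":0},{"offset":[0,0,0],"twist":[0,0,0],"claw":0}]' | tail -5 | head -1; done
cat > tilt.py <<'E'
from h import *
v=(.5474,-.1103,1.298)
ps=[camera("scene"),camera("side")]; ms=[]
for p in ps:
    d=outline_of(p,"sine_plate"); ms.append(d[0]["pixels"].astype(np.float32)); print(d[0]["conf"],ms[-1].sum())
c,s=np.cos(v[2]),np.sin(v[2])
def X(th):
    P=[(-.065+a*np.cos(th)-b*np.sin(th),y,.03+a*np.sin(th)+b*np.cos(th)) for a,b in((0.,.008),(0.,.022),(.135,.008),(.135,.022)) for y in(-.045,.045)]
    P=np.array(P); return np.c_[v[0]+c*P[:,0]-s*P[:,1],v[1]+s*P[:,0]+c*P[:,1],P[:,2]]
g=np.arange(.1,1.5,.02)
for p,m in zip(ps,ms):
    f=[np.minimum(h:=hullmask(p,X(t)),m).sum()/np.maximum(h,m).sum() for t in g]; print("tilt",g[np.argmax(f)],max(f))
out=[cv2.resize(p["pixels"][a:a+160,b:b+160],(400,400)) for p,a,b in((ps[0],200,150),(ps[1],130,340))]
import sys
cv2.imwrite(f"pics/{sys.argv[1]}.png",cv2.convertScaleAbs(np.hstack(out)[:,:,::-1],alpha=1.4))
go(.5,-.25,.3,-.273)
E
python3 tilt.py p3
```

```text
t: 10.77
eef_pos: [0.5488, -0.1082, 0.2011]
ee_rot: [-3.112, 0.422, -0.001]
wrist_force: [-0.1, 0.0, 1.0]
width: 0.0004
t: 11.43
eef_pos: [0.5083, -0.2526, 0.3213]
ee_rot: [3.107, -0.439, -0.0]
wrist_force: [-0.3, 0.0, 0.2]
width: 0.0007
t: 12.1
t: 12.77
t: 13.43
t: 14.1
0.56 5081.0
0.95 3539.0
tilt 0.3400000000000001 0.88861185
tilt 0.3600000000000001 0.87078416
t 14.3 pos [ 0.5108 -0.2449  0.321 ] jaw -0.271 q7 -0.07 w 0.0002 F [0.8 0.5 0.4]
offset [-0.023  0.019  0.053] twist [ 0.    -0.     0.002]
```

View pics/p3.png

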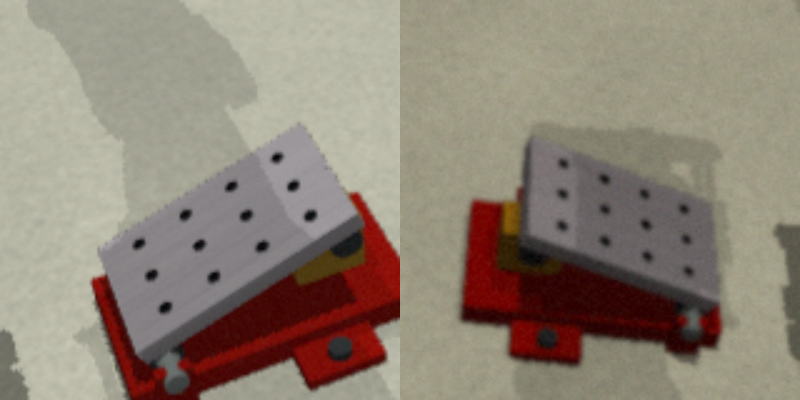

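```bash
for i in 1 2 3; do python3 -m inch '[{"offset":[0,0,0],"twist":[0,0,0],"claw":0},{"offset":[0,0,0],"twist":[0,0,0],"claw":0},{"offset":[0,0,0],"twist":[0,0,0],"claw":0},{"offset":[0,0,0],"twist":[0,0,0],"claw":0},{"offset":[0,0,0],"twist":[0,0,0],"claw":0},{"offset":[0,0,0],"twist":[0,0,0],"claw":0},{"offset":[0,0,0],"twist":[0,0,0],"claw":0},{"offset":[0,0,0],"twist":[0,0,0],"claw":0}]' | head -1; done
python3 tilt.py p4; python3 -c "
import cv2;d=cv2.absdiff(cv2.imread('pics/p3.png'),cv2.imread('pics/p4.png'));print(d.mean(),d.max())
from bench import *
print(sign_off())"
```

```text
t: 14.97
t: 15.63
t: 16.3
0.83 5172.0
0.61 3565.0
tilt 0.3400000000000001 0.8915762
tilt 0.3600000000000001 0.8780636
t 16.5 pos [ 0.5108 -0.2449  0.321 ] jaw -0.271 q7 -0.07 w 0.0003 F [0.1 0.6 0.2]
offset [-0.023  0.019  0.052] twist [0.    0.    0.002]
1.65734375 20
the job is handed in; nothing more can be done
None
```

The sine plate is set and the job is handed in at about 16.5 s. I stood the brass block upright on the red base, then pushed the plate past its holding range. It sank by itself until the roller rested on the block.

- **Plate angle:** the last checks gave 0.34 rad from the scene camera and 0.36 rad from the side camera, against a target of 0.349. Both read the same about 2 s earlier, and the two pictures differed only by image noise, so the plate was not moving.
- **Block position:** after release, and before the plate came down, the wrist camera put the block at x ≈ 47 mm, y ≈ 0 mm on the base. In the later pictures it was still standing under the roller, but I did not measure it again.
- **Clearance:** the arm is clear of everything, with a wrist force of about 0.6 N, which is noise level.
- **Forces:** the highest wrist force I read was about 22 N, when the block was set down on the base. I read it only at the end of each move.

No check failed. The only disagreement was the 0.02 rad between the two cameras, which is one step of the angle search.

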